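Snap the cap back on the tall cologne

ROBOT

A 7-joint arm with a two-finger parallel gripper is mounted at the origin on the work surface. World frame = base frame: x ahead of the robot, y to its left, z up, the work surface at z = 0. Lengths are in m, angles in rad, forces in N, time in s.
With the tool pointing down it reaches from about 0.4 to 0.875 m from the base axis. Payload 6.5 kg.
Tool frame: the origin (TCP) lies at the very end of the fingers, on their centre line; the grasp point (between the pads) lies 19 mm behind it; y points along the fingers, z is the direction in which the jaws open and shut, and the axes are right-handed (so a half turn about y gives the same grasp; the last joint's range is limited). The gripper opens to 88 mm and grips with 3 to 60 N. Pads are 18 mm wide; open, the fingers measure 123 mm over their backs; the gripper's body (75 mm by 187 mm) begins 45 mm behind the grasp point.
Start: joints at [1.087, 0.536, -0.004, 1.538, 0.003, 1.067, -0.071], TCP at [0.264, -0.594, 0.239] pointing down, gripper open.
Joint ranges: [-2.7, 2.7], [-0.37, 2.16], [-1.27, 1.26], [0.24, 2.4], [-1.31, 4.45], [0.19, 1.91], [-2.76, 2.76]. Speed limits (rad/s): [2.39, 2.39, 3.14, 3.14, 3.14, 3.14, 3.14].

INTERFACE

Orientations are given as [roll, pitch, yaw] about the fixed x, y, z axes, in that order (R = Rz(yaw) Ry(pitch) Rx(roll)).
In Python, from bench import manip gives the robot as it stands. The module is installed in compiled form; this text tells all that it offers.
- The arm moves only by the shell command python3 -m crank 'ROWS' [OPENING]. ROWS is JSON, one flat list of numbers, 6 for each row, row after row: the shift along the tool's x, y, z in cm, then the turn, a rotation vector about the tool's x, y, z in rad. In form: [dx, dy, dz, ax, ay, az, dx, dy, dz, ax, ay, az, ...]. A call has 1 to 5 rows; each row shifts and turns the commanded pose from where the row before left it, along the tool's axes as they then stand; what a row does not reach is not made up. A row lasts 1/10 s, in which the tool goes at most 50 mm and 8.59 degrees, less where a joint would pass 70% of its speed; a pose out of reach is approached as far as the arm can. A call is refused whole if a number of a shift passes 5 or a number of a turn 0.15, either way. A call with a gripper value outside its range is refused whole. OPENING is the finger opening in cm, from 0 to 8.81, set as the call begins (- or left out, the last holds). The fingers move at their own pace and stop on an object; the grip force is fixed at half the most. Time passes only in rows, so rows that do not move let the fingers close. It gives the time, the measured TCP pose, the force and the opening at its end, in the units of the state.
- manip.get_obs(): the state, without advancing time (a new reading comes with each control period).
- manip.grab_frame(name): name is "side" or "top" or "wrist"; returns a dict with "pixels" (384x512x3 uint8, red, green, blue), "depth" (384x512 float32, m along the optical axis (not along the pixel's ray), 0 where there is no reading), "vfov" (degrees; the focal length in pixels is half the picture's height over the tangent of half this angle, whatever the lens; pixels are square), "cx", "cy" (the principal point, pixels), "R" (3x3) and "t" (3): a world point X has camera coordinates R X + t; the wrist camera has in their place "mount" (4x4, takes a point from camera to tool coordinates, whose origin is the TCP and whose axes are the tool frame's). Camera axes: x right, y down, z forward; pixel columns grow to the right and rows downward; lengths in m; the calibration is good to about 2 mm. A picture is of the moment at which its call begins: read the wrist's pose just before it.
- manip.finish_job(): hands the job in, once; it reports no verdict.
Trained networks look in a picture, given as the dict that the camera call returned (one of the last four; its "shot" number tells which), for a name from the list of things; names that differ only in an ending like _2 or _b are one class to them, and where a whole thing is asked for, a point or a joint stands for the part that bears it (a point fixed in the world has none). Each returns a list of dicts, best first, with "score" (0 to 1); they miss things now and then, are a little off and sometimes report something else, mostly with a low value. They report only what shows in the picture. A call takes as long as a camera call. They do not tell look-alikes from the thing itself.
- manip.recognise(picture, target): "rect" ([left, top, width, height] as shares, 0 to 1, of the picture: columns of its width, rows of its height, round what is visible of it).
- manip.cut_out(picture, target): "mask" (384x512 bool, what is visible of it) and "rect" ([left, top, width, height] as shares, 0 to 1, of the picture: columns of its width, rows of its height, round what is visible of it).
The state is a dict: "time": time; "qpos": joint angles; "qvel": joint speeds; "joint_efforts": joint torques, N m; "eef_pos": TCP position; "tcp_rot": TCP orientation; "force": force on the tool from outside, world axes, zero at the start; "moment": the same for the moment, N m; "opening": opening from 0.0 (shut) to 1.0 (fully open).
Only numpy, scipy, OpenCV 4.12 (cv2) and the standard library are available. Lean on these libraries where they do the work, as an engineer would, in place of code of your own. Each camera call takes 0.05 s, during which the arm holds its last target. There are 200 camera calls.

TASK

The cap of the tall green cologne bottle is inside the black valet box: pull the box's clear, bottom-hinged flap open by its brass tab, take the cap out, and push the flap shut again. Press the cap straight down onto the bottle's stud until it clicks home, and keep pressing after the click: finish still holding a firm push on the cap (about 10 N). Do not knock or shift the other four bottles, and keep the green bottle upright on its tray.

Things in the scene. Friction and masses are not known exactly. Their poses are not given: they have to be found in the camera images.
- cap_center (a point): Centre of the loose brass-coloured cap: a round cup, mouth down, 37 mm across and 32 mm high, 40 g; this point is on its axis, 16 mm above its mouth edge, z up along the axis. Inside it is hollow (30 mm across, 24 mm deep) with a black snap ridge (23 mm across) 4 mm above the mouth. It starts standing on the floor of the valet box.
- seat (a point): Where the cap belongs: centre of the flat top of the black collar (36 mm across) on the tall green bottle, z up the bottle. The cap goes over the stud mouth down, at any yaw. It meets the stud's sprung balls with its mouth about 12 mm above this point, takes 8 to 15 N to pass them, then the force drops and it snaps down onto the collar; cap_center is then 16 mm above this point.
- bottle5: The tall square bottle of dark green glass that lacks its cap, loose on the tray, about 0.42 kg; body 56 x 56 mm, 92 mm high, then a collar to 102 mm and the stud to 123 mm. Origin at the centre of its underside, z up; it faces the same way as the tray.
- valet: Black plastic valet box, fixed: 124 mm deep (x), 200 mm wide (y), origin at the centre of its underside, front faces -x. Inner floor 30 mm above the origin; front lip 42 mm high, side walls 68 mm, back wall 106 mm, walls 5 mm thick. The ring drawer at its foot is only a front. A clear flap slopes from the front lip up to the back wall and covers it.
- flap (a joint): Opening angle of the clear flap, rad: 0 shut, 1.3 fully open (stop). Hinged along its bottom edge at the box's front, it swings up and over towards the box's -x. Shut, it rises towards +x at 0.505 rad above level; at 1.07 it is upright; beyond that it leans forward and stays open by its own weight, short of that it falls shut by itself, softly damped. Mass 0.13 kg.
- flap_hinge (a point): Middle of the flap's hinge line (the line is along the box's y), at the front lip of the box, 47 mm above the surface.
- flap_tab (a point): Grip point in the middle of the brass tab that sticks out beyond the flap's free edge: 30 mm wide (along the box's y), 10 mm thick, reaching 47 mm beyond the edge, this point being 30 mm beyond it and 167 mm from the hinge line. Pinched across its 30 mm width (fingers closing along y), it can turn between the fingers while the flap swings.
- tray: Long narrow white ceramic tray, fixed, 96 mm by 406 mm, floor 6 mm thick, rim 12 mm high. Origin on the surface under the place of the tall green bottle; the row of bottles runs along its +y at 80 mm pitch.
- bottle4: Round dark grey glass bottle with black cap, 50 mm across, 113 mm high in all, next to the green bottle; bystander, loose. Origin at the centre of its underside.
- bottle3: Square clear bottle with wooden cap, 50 mm wide, 99 mm high; bystander, loose. Origin at the centre of its underside.
- bottle2: Square grey bottle with steel cap, 48 mm wide, 85 mm high; bystander, loose. Origin at the centre of its underside.
- bottle1: Small round clear bottle with black cap, 48 mm across, 70 mm high, at the far end of the row; bystander, loose. Origin at the centre of its underside.
- stud_top (a point): Top centre of the white stud, 21 mm above the seat. The stud is 19 mm thick, tapered at its top, with four sprung steel balls, 28 mm across overall, centred 10 mm below this point; they give way as the cap's ridge passes.
Things that resemble listed ones, but are neither listed nor needed, are in the scene too. What is shaped like the bottle5 but blue or pink is not meant.

How it is judged:
On the way, in this order (a step that is already met when the one before it is completed fails the run):
1. the flap of the valet box is pulled open past upright (value of joint flap above 1 rad), for 0.1 s.
2. the cap is out of the box and the flap is shut again (value of joint flap below 0.1 rad and distance between cap_center and valet above 0.125 m), for 0.2 s.
At the end, for the whole second after the job is handed in: Cap snapped home on the green bottle (mouth within 2.5 mm of the collar, centred within 5 mm, straight within 0.12 rad) with the robot still pressing it on with over 4 N; bottle upright within 0.1 rad, within 30 mm of its place on the tray; flap shut (below 0.1 rad) (z of cap_center in the frame of seat between 0.012 and 0.0185 m and horizontal distance between cap_center and seat below 0.005 m and angle between the z axis of cap_center and the z axis of seat, either way round below 0.12 rad and angle between seat's own z axis and vertical below 0.1 rad and z of bottle5 in the frame of tray below 0.01 m and horizontal distance between bottle5 and tray below 0.03 m and contact force between cap and bottle5 above 4 N and contact force between any of the fingers, the arm and cap above 2 N and value of joint flap below 0.1 rad and linear speed of cap below 0.02 m/s); the arm keeps its last pose, push and grip.
It fails at once if another bottle is shifted by over 20 mm (distance of any of bottle1, bottle2, bottle3, bottle4 from where it was at the start of the episode above 0.02 m).
It fails at once if a bottle is tipped by over 0.35 rad (angle between any of bottle1, bottle2, bottle3, bottle4, bottle5's own z axis and vertical above 0.35 rad).
It also fails if it takes over 72 s, if anything falls off the work surface, if the arm or the gripper's body presses on something with over 40 N, if the wrist force passes 120 N, or if a joint passes its speed limit or range.

## Working session

There is one attempt and no reset: what is moved stays moved. The work goes in short steps, Python scripts to look and compute and a shell command to move; the robot and the scene stay as the last step left them, time stands still between calls to the robot, and variables do not carry over. Pictures are saved under pics/ and viewed, about 8 in all and at most 12, crops included, and the job is handed in when it is done.

```bash
mkdir -p pics; cat > h.py <<'E'
import numpy as np, cv2
from bench import manip
from scipy.spatial.transform import Rotation as Ro
def foc(f): return 192/np.tan(np.radians(f["vfov"])/2)
def cloud(f, T=None):
    d=f["depth"]; v,u=np.mgrid[0:384,0:512]; k=foc(f)
    P=np.stack([(u-f["cx"])/k*d,(v-f["cy"])/k*d,d],-1)
    if "R" in f: return (P-f["t"])@f["R"]
    M=f["mount"]; P=P@M[:3,:3].T+M[:3,3]
    return P@T[:3,:3].T+T[:3,3]
def pose():
    o=manip.get_obs(); T=np.eye(4); T[:3,:3]=Ro.from_euler("xyz",o["tcp_rot"]).as_matrix(); T[:3,3]=o["eef_pos"]; return o,T
def save(f,n): cv2.imwrite("pics/"+n,cv2.cvtColor(f["pixels"],cv2.COLOR_RGB2BGR))
E
python3 - <<'E'
from h import *
o,T=pose(); print(o); print(T.round(3))
ims=[]
for n in ("side","top"):
    f=manip.grab_frame(n); C=cloud(f); ims.append(f["pixels"]); print(n,f["vfov"],f["cx"],f["cy"],(-f["R"].T@f["t"]).round(3))
    for t in ("cap_center","bottle5","valet","flap","flap_tab","tray","bottle4","bottle1","stud_top"):
        for r in manip.cut_out(f,t)[:3]:
            m=r["mask"]&(f["depth"]>0); p=C[m]
            if len(p): print(t,round(r["score"],2),(np.array(r["rect"])*[512,384,512,384]).round(),np.median(p,0).round(3),np.percentile(p,3,axis=0).round(3),np.percentile(p,97,axis=0).round(3))
np.save("x.npy",1)
im=np.vstack(ims); cv2.imwrite("pics/a.png",cv2.resize(np.hstack(ims),(800,300))[:,:,::-1])
cv2.imwrite("pics/side.png",ims[0][:,:,::-1]);cv2.imwrite("pics/top.png",ims[1][:,:,::-1])
E
```

```text
{'time': 0.0, 'qpos': array([ 1.08681898,  0.53720427, -0.00440095,  1.53887894,  0.00264641,
        1.06726583, -0.07121512]), 'qvel': array([-0.00100032, -0.00132841, -0.00129691, -0.00056845,  0.00073718,
       -0.00014906, -0.00052206]), 'joint_efforts': array([-6.44169395e-04, -5.70993733e+01,  9.91317183e-01, -2.51605099e+01,
       -5.60797553e-02,  1.80427695e-02,  1.62091137e-04]), 'eef_pos': array([ 0.26342593, -0.59355523,  0.23781248]), 'tcp_rot': array([-1.57253809e+00, -1.87999886e-04, -2.72376826e+00]), 'force': array([-0.18053089, -0.30566783, -1.09431167]), 'moment': array([-0.05482288,  0.02844   ,  0.00510394]), 'opening': 1.0002073974857089}
[[-0.914 -0.001  0.406  0.263]
 [-0.406  0.002 -0.914 -0.594]
 [ 0.    -1.    -0.002  0.238]
 [ 0.     0.     0.     1.   ]]
side 47.117959357503395 257.2918470785609 194.25497031258567 [0.356 0.917 0.911]
bottle5 0.96 [213. 291.  25.  30.] [0.593 0.473 0.049] [0.576 0.449 0.014] [0.617 0.486 0.075]
bottle5 0.96 [223. 168.  25.  41.] [0.706 0.138 0.067] [0.685 0.099 0.005] [0.742 0.148 0.117]
bottle5 0.92 [255. 208.  16.  37
[... 2444 characters left out ...]
363 0.006] [0.604 0.409 0.092]
bottle4 0.71 [201. 193.  20.  21.] [0.591 0.297 0.076] [0.57  0.278 0.026] [0.619 0.325 0.106]
bottle1 0.95 [134. 197.  27.  15.] [0.594 0.454 0.052] [0.577 0.44  0.016] [0.617 0.478 0.078]
bottle1 0.93 [163. 199.  26.  21.] [0.578 0.379 0.064] [0.558 0.363 0.006] [0.604 0.409 0.092]
bottle1 0.71 [201. 193.  20.  21.] [0.591 0.297 0.076] [0.57  0.278 0.026] [0.619 0.325 0.106]
stud_top 0.72 [312. 199.  34.  25.] [0.57  0.027 0.091] [ 0.545 -0.005  0.005] [0.6   0.048 0.122]
stud_top 0.66 [268. 193.  27.  26.] [0.584 0.14  0.098] [0.56  0.114 0.047] [0.614 0.166 0.128]
stud_top 0.6 [274. 136.  27.  35.] [0.706 0.118 0.092] [0.686 0.09  0.023] [0.741 0.144 0.122]
```

View pics/a.png

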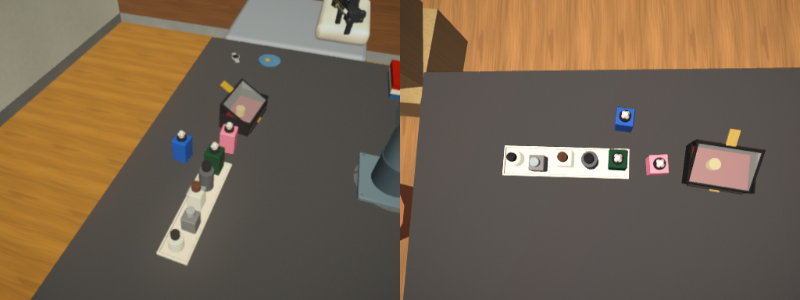

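```bash
python3 - <<'E'
from h import *
f=manip.grab_frame("top"); C=cloud(f); im=f["pixels"]
cv2.imwrite("pics/b.png",cv2.resize(im[150:260,250:480],(800,383),interpolation=cv2.INTER_CUBIC)[:,:,::-1])
h=cv2.cvtColor(im,cv2.COLOR_RGB2HSV)
m=(cv2.inRange(h,(15,100,90),(32,255,255))>0); m[:130]=0;m[:,:350]=0
n,l,s,c=cv2.connectedComponentsWithStats(m.astype(np.uint8))
for i in range(1,n):
  if s[i,4]>15:
    p=C[l==i]; print(s[i],c[i].round(1),np.median(p,0).round(3),p.min(0).round(3),p.max(0).round(3))
    for q in cv2.boxPoints(cv2.minAreaRect(np.argwhere(l==i)[:,::-1].astype(np.float32))): print(q, C[int(q[1].round()),int(q[0].round())].round(3))
# tray: white
m=(h[...,1]<60)&(h[...,2]>150)&(np.abs(C[...,2]-.01)<.012)&(C[...,1]>0.08)&(C[...,0]>.5)&(C[...,0]<.68)
p=C[m][:,:2].astype(np.float32); print(cv2.minAreaRect(p),p.min(0),p.max(0))
# valet orientation: rim points
m=(C[...,2]>.03)&(C[...,1]<-.03)&(C[...,1]>-.33)&(C[...,0]>.45)&(C[...,0]<.7)
p=C[m]; print("valet",cv2.minAreaRect(p[:,:2].astype(np.float32)))
g=(C[...,2]>.08)&(C[...,1]>.08)&(C[...,1]<.17)&(C[...,0]<.65)&(C[...,0]>.5)
p=C[g]; print("green top",p[:,2].max(), np.median(p[p[:,2]>.115],0), (p[:,2]>.115).sum())
w=g&(h[...,1]<80)&(h[...,2]>120); print(C[w].mean(0),w.sum())
E
```

```text
[416 164  20  24 344] [425.8 175.7] [ 0.643 -0.185  0.127] [ 0.49  -0.262 -0.001] [0.677 0.166 0.969]
[415.35846 185.24527] [ 0.623 -0.164  0.115]
[422.03772 161.86792] [ 0.701 -0.231 -0.002]
[436.43396 165.98114] [ 0.69  -0.265  0.   ]
[429.7547  189.35849] [ 0.615 -0.198  0.112]
[395 242  14   4  37] [401.5 243.5] [ 0.494 -0.161  0.016] [ 0.491 -0.177 -0.004] [ 0.499 -0.146  0.023]
[394.7027 243.7838] [ 0.494 -0.15  -0.001]
[395.13513 241.1892 ] [ 0.501 -0.143  0.023]
[408.27026 243.37837] [ 0.496 -0.175  0.021]
[407.83783 245.97298] [ 0.489 -0.182 -0.   ]
((0.5883265733718872, 0.3065509796142578), (0.4098685085773468, 0.09778466075658798), 87.90885162353516) [0.53211397 0.100747  ] [0.6429468  0.51229006]
valet ((0.5845370292663574, -0.1763145625591278), (0.20207680761814117, 0.16658800840377808), 80.48197937011719)
green top 0.13032009771891415 [0.58794707 0.14000536 0.12546201] 102
[0.59124473 0.14173396 0.11747393] 132
```

View pics/b.png

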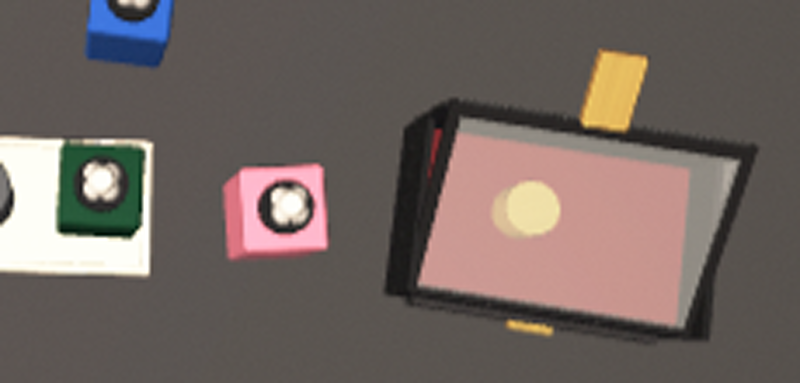

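```bash
python3 -m crank '[0,-2.3,0,0,0.146,0, 0,-2.3,0,0,0.146,0, 0,-2.3,0,0,0.146,0, 0,-2.3,0,0,0.146,0]'; python3 -m crank '[-2.2,0,-3.87,0,0,0, -2.2,0,-3.87,0,0,0, -2.2,0,-3.87,0,0,0, -2.2,0,-3.87,0,0,0]';python3 -m crank '[-2.2,0,-3.87,0,0,0, -2.2,0,-3.87,0,0,0, -2.2,0,-3.87,0,0,0, -2.2,0,-3.87,0,0,0]';python3 -m crank '[-2.2,0,-3.87,0,0,0, -2.2,0,-3.87,0,0,0, -2.2,0,-3.87,0,0,0, -2.2,0,-3.87,0,0,0, 0,0,0,0,0,0]'
cat > look.py <<'E'
from h import *
import sys
o,T=pose(); f=manip.grab_frame("wrist"); C=cloud(f,T); save(f,sys.argv[1]); np.savez("w.npz",C=C,im=f["pixels"],T=T,k=foc(f),cx=f["cx"],cy=f["cy"],mount=f["mount"])
print(o["eef_pos"].round(4),o["tcp_rot"].round(3),o["time"]); print(T.round(3)); print(f["mount"].round(3))
E
python3 look.py w1.png
```

```text
time: 1.45
eef_pos: [0.2637, -0.594, 0.3317]
tcp_rot: [-1.571, 0.0, 2.969]
force: [-0.3, -0.3, -0.5]
opening: 0.997
time: 1.85
eef_pos: [0.377, -0.4545, 0.3309]
tcp_rot: [-1.571, 0.0, 2.975]
force: [0.9, -0.6, 0.1]
opening: 0.998
time: 2.25
eef_pos: [0.4895, -0.3163, 0.331]
tcp_rot: [-1.571, 0.0, 2.975]
force: [0.4, -0.3, -0.3]
opening: 1.0
time: 2.75
eef_pos: [0.6045, -0.1717, 0.3303]
tcp_rot: [-1.575, 0.001, 2.986]
force: [0.1, 0.6, 0.3]
opening: 1.002
[ 0.6045 -0.1717  0.3303] [-1.575e+00  1.000e-03  2.986e+00] 2.75
[[-0.988  0.002 -0.155  0.604]
 [ 0.155  0.004 -0.988 -0.172]
 [-0.001 -1.    -0.005  0.33 ]
 [ 0.     0.     0.     1.   ]]
[[-0.001  0.956  0.292 -0.075]
 [ 0.001 -0.292  0.956 -0.146]
 [ 1.     0.001 -0.001  0.   ]
 [ 0.     0.     0.     1.   ]]
```

View pics/w1.png

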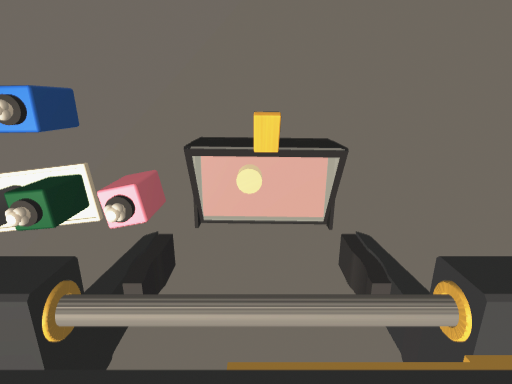

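```bash
cat > an.py <<'E'
from h import *
d=np.load("w.npz"); C,im,T,k,cx,cy,M=[d[n] for n in("C","im","T","k","cx","cy","mount")]
W=T@M
def ray(u,v,z):
    r=W[:3,:3]@np.array([(u-cx)/k,(v-cy)/k,1]); o=W[:3,3]; return o+r*(z-o[2])/r[2]
hsv=cv2.cvtColor(im,cv2.COLOR_RGB2HSV)
E
python3 - <<'E'
from an import *
m=(cv2.inRange(hsv,(15,150,90),(32,255,255))>0)&(np.mgrid[0:384,0:512][0]<160)
p=C[m&(C[...,2]>.09)]; print("tab",p.mean(0).round(4),p.min(0).round(3),p.max(0).round(3),cv2.minAreaRect(p[:,:2].astype(np.float32)))
# flap glass plane
q=C[165:212,205:325].reshape(-1,3); A=np.c_[q[:,:2],np.ones(len(q))]; s=np.linalg.lstsq(A,q[:,2],rcond=None)[0]
print("plane",s,"slope",np.arctan(np.hypot(*s[:2])),"yaw",np.arctan2(s[1],s[0]), "res",np.std(A@s-q[:,2]))
m=(C[...,2]>.03)&(C[...,1]<-.03)&(C[...,1]>-.33)&(C[...,0]>.45)&(C[...,0]<.7)&(np.mgrid[0:384,0:512][0]<232)
print("box",cv2.minAreaRect(C[m][:,:2].astype(np.float32)))
mc=cv2.inRange(hsv,(20,60,180),(35,200,255))>0; mc[:162]=0; mc[200:]=0; mc[:,:220]=0; mc[:,280:]=0
ys,xs=np.nonzero(mc); (c,r)=cv2.minEnclosingCircle(np.c_[xs,ys].astype(np.float32)); print("cap px",c,r,len(xs),"top",ray(*c,.062).round(4))
f=manip.grab_frame("top")
kk=foc(f); r=f["R"].T@np.array([(403-f["cx"])/kk,(209.8-f["cy"])/kk,1]); o=-f["R"].T@f["t"]; print("cap by top",(o+r*(.062-o[2])/r[2]).round(4))
E
```

```text
tab [ 0.6445 -0.188   0.1307] [ 0.618 -0.206  0.11 ] [ 0.679 -0.17   0.476] ((0.6483516693115234, -0.18858371675014496), (0.02983366698026657, 0.0584433451294899), 80.12166595458984)
plane [ 0.85673475 -0.13276816 -0.42413812] slope 0.7142589056301984 yaw -0.1537469784106565 res 0.021618048638452392
box ((0.5897544026374817, -0.17895223200321198), (0.2001093477010727, 0.17727766931056976), 80.33285522460938)
cap px (248.63636779785156, 178.90908813476562) 14.156840324401855 578 top [ 0.5774 -0.1548  0.062 ]
cap by top [ 0.5729 -0.1531  0.062 ]
```

```bash
python3 - <<'E'
from an import *
a=.17; X=np.array([np.cos(a),-np.sin(a)]); Y=np.array([np.sin(a),np.cos(a)])
m=(cv2.inRange(hsv,(15,150,90),(32,255,255))>0)&(np.mgrid[0:384,0:512][0]<160)
ys,xs=np.nonzero(m); print(xs.min(),xs.max(),ys.min(),ys.max())
for v in range(ys.min(),ys.max()+1,4):
    u=xs[ys==v]; p=np.median(C[v,u],0); print(v,u.min(),u.max(),"x'",(p[:2]@X).round(4),"y'",(C[v,u][:,:2]@Y).mean().round(4),p[2].round(4))
# back wall/frame & side edges: profile down column 225,300
for u in (215,300):
  for v in range(136,232,5): p=C[v,u]; print(u,v,im[v,u],"x'",(p[:2]@X).round(4),(p[:2]@Y).round(4),p[2].round(4))
print("tcp",T[:2,3]@X,T[:2,3]@Y,"cap",np.array([.5752,-.154])@X,np.array([.5752,-.154])@Y)
E
```

```text
253 280 112 152
112 254 279 x' 0.6889 y' -0.0758 0.1345
116 254 280 x' 0.6848 y' -0.0763 0.1391
120 254 280 x' 0.6805 y' -0.0765 0.1376
124 254 279 x' 0.6761 y' -0.0761 0.1351
128 254 279 x' 0.6716 y' -0.0757 0.1331
132 254 279 x' 0.6671 y' -0.0764 0.1302
136 254 279 x' 0.6623 y' -0.0766 0.1276
140 253 278 x' 0.6574 y' -0.0757 0.1243
144 253 278 x' 0.6524 y' -0.0758 0.122
148 254 278 x' 0.6475 y' -0.0766 0.1192
152 255 277 x' 0.6421 y' -0.0769 0.1146
215 136 [111 104  95] x' 0.6472 -0.0003 -0.0008
215 141 [33 34 32] x' 0.6467 -0.0081 0.0564
215 146 [61 58 55] x' 0.6479 -0.0158 0.1126
215 151 [56 53 50] x' 0.6423 -0.016 0.1149
215 156 [176 132 122] x' 0.6353 -0.0151 0.1094
215 161 [225 171 157] x' 0.6284 -0.0144 0.1056
215 166 [225 172 158] x' 0.6214 -0.0137 0.1018
215 171 [224 171 157] x' 0.6138 -0.0128 0.0966
215 176 [224 172 158] x' 0.606 -0.012 0.092
215 181 [224 171 156] x' 0.5987 -0.0115 0.0893
215 186 [223 171 156] x' 0.5906 -0.0106 0.0848
215 191 [224 171 156] x' 0.5816 -0.0095 0.078
215 196 [223 170 156] x' 0.5739 -0.0091 0.0763
215 201 [223 170 156] x' 0.5642 -0.0079 0.0692

[... 583 characters left out ...]
0.1027
300 171 [223 169 155] x' 0.6163 -0.1209 0.0998
300 176 [223 169 154] x' 0.6083 -0.1221 0.0935
300 181 [223 169 154] x' 0.6005 -0.1231 0.0892
300 186 [223 169 153] x' 0.5925 -0.1241 0.085
300 191 [222 168 153] x' 0.584 -0.1253 0.0797
300 196 [223 169 153] x' 0.5756 -0.1263 0.0755
300 201 [223 168 153] x' 0.5669 -0.1274 0.071
300 206 [223 168 153] x' 0.5575 -0.1287 0.0654
300 211 [223 169 153] x' 0.5485 -0.1297 0.0616
300 216 [214 166 150] x' 0.5383 -0.1311 0.0551
300 221 [95 93 85] x' 0.5286 -0.1322 0.0509
300 226 [110 104  95] x' 0.499 -0.1406 -0.0001
300 231 [111 104  95] x' 0.4893 -0.1413 -0.0012
tcp 0.6248070406609242 -0.06696882630651947 cap 0.5929624396826968 -0.05446636692073623
```

```bash
python3 -m crank '[-2.2,0,0.46,0,0.01,0, -2.2,0,0.46,0,0,0, 0,-0,0,0,0,0]' 6; python3 -m crank '[0,4,0,0,0,0, 0,4,0,0,0,0, 0,4,0,0,0,0, 0,4,0,0,0,0,0,0,0,0,0,0]'; cat > rel.py <<'E'
from h import *
a=.17; X=np.array([np.cos(a),-np.sin(a)]); Y=np.array([np.sin(a),np.cos(a)])
o,T=pose(); p=o["eef_pos"]; print("x' %.4f y' %.4f z %.4f"%(p[:2]@X,p[:2]@Y,p[2]),o["tcp_rot"].round(3),o["force"].round(1),round(o["opening"]*8.81,2),round(o["time"],2))
E
python3 rel.py
```

```text
time: 3.15
eef_pos: [0.6431, -0.1992, 0.3302]
tcp_rot: [-1.569, 0.0, 2.962]
force: [-0.4, -0.9, -0.1]
opening: 0.753
time: 3.65
eef_pos: [0.6374, -0.1965, 0.1653]
tcp_rot: [-1.571, -0.011, 2.964]
force: [-0.7, -0.1, -1.0]
opening: 0.68
x' 0.6615 y' -0.0859 z 0.1653 [-1.571 -0.011  2.964] [-0.7 -0.1 -1. ] 5.99 3.65
```

```bash
python3 -m crank '[-0.75,0,-0.97,0,-0.008,0, 0,0,0,0,0,0]'; python3 rel.py;  python3 -m crank '[0,1.9,0,0,0,0, 0,1.9,0,0,0,0, 0,1.8,0,0,0,0,0,0,0,0,0,0]'; python3 rel.py
```

```text
time: 3.85
eef_pos: [0.6547, -0.1866, 0.1738]
tcp_rot: [-1.572, 0.005, 2.975]
force: [0.5, -0.0, 0.6]
opening: 0.684
x' 0.6768 y' -0.0732 z 0.1738 [-1.572  0.005  2.975] [ 0.5 -0.   0.6] 6.03 3.85
time: 4.25
eef_pos: [0.6517, -0.1877, 0.1147]
tcp_rot: [-1.571, -0.001, 2.974]
force: [-0.6, -0.0, 0.7]
opening: 0.682
x' 0.6740 y' -0.0748 z 0.1147 [-1.571e+00 -1.000e-03  2.974e+00] [-0.6 -0.   0.7] 6.01 4.25
```

```bash
python3 -m crank '[0.4,0.4,0.1,0,0,0, 0,0,0,0,0,0]'; python3 rel.py; python3 -m crank '[0,0,0,0,0,0, 0,0,0,0,0,0,0,0,0,0,0,0, 0,0,0,0,0,0,0,0,0,0,0,0]' 2; python3 rel.py
```

```text
time: 4.45
eef_pos: [0.6481, -0.1888, 0.1122]
tcp_rot: [-1.57, 0.002, 2.973]
force: [-0.0, 0.1, -0.4]
opening: 0.681
x' 0.6707 y' -0.0764 z 0.1122 [-1.570e+00  2.000e-03  2.973e+00] [-0.   0.1 -0.4] 6.0 4.45
time: 4.95
eef_pos: [0.6478, -0.1887, 0.1109]
tcp_rot: [-1.57, 0.0, 2.973]
force: [-0.1, -0.6, 1.3]
opening: 0.334
x' 0.6704 y' -0.0764 z 0.1109 [-1.57   0.     2.973] [-0.1 -0.6  1.3] 2.94 4.95
```

```bash
python3 -m crank '[0.97,-1.53,0,0,0,0, 1.13,-1.41,0,0,0,0, 1.27,-1.28,0,0,0,0, 1.40,-1.14,0,0,0,0, 0,0,0,0,0,0]'; python3 rel.py; python3 -m crank '[1.52,-0.99,0,0,0,0, 1.61,-0.82,0,0,0,0, 1.69,-0.64,0,0,0,0, 1.75,-0.46,0,0,0,0, 0,0,0,0,0,0]'; python3 rel.py
```

```text
time: 5.45
eef_pos: [0.5995, -0.1807, 0.1652]
tcp_rot: [-1.57, -0.0, 2.973]
force: [0.0, -1.6, -2.2]
opening: 0.335
x' 0.6215 y' -0.0766 z 0.1652 [-1.57  -0.     2.973] [ 0.  -1.6 -2.2] 2.95 5.45
time: 5.95
eef_pos: [0.5341, -0.1696, 0.1927]
tcp_rot: [-1.57, -0.002, 2.973]
force: [-1.1, -1.5, -6.0]
opening: 0.335
x' 0.5551 y' -0.0768 z 0.1927 [-1.570e+00 -2.000e-03  2.973e+00] [-1.1 -1.5 -6. ] 2.95 5.95
```

```bash
python3 -m crank '[1.79,-0.15,0,0,0,0, 1.81,0,0,0,0,0, 1.80,0.14,0,0,0,0, 1.78,0.31,0,0,0,0, 0,0,0,0,0,0]'; python3 rel.py; python3 -m crank '[0,0,0,0,0,0,0,0,0,0,0,0,0,0,0,0,0,0]' 7; python3 -m crank '[0,-3,0,0,0,0,0,-4,0,0,0,0,0,-4,0,0,0,0,0,0,0,0,0,0]';python3 rel.py;  python3 look.py w2.png
```

```text
time: 6.45
eef_pos: [0.4702, -0.1589, 0.1913]
tcp_rot: [-1.57, 0.012, 2.974]
force: [12.1, -4.5, -11.5]
opening: 0.337
x' 0.4903 y' -0.0771 z 0.1913 [-1.57   0.012  2.974] [ 12.1  -4.5 -11.5] 2.97 6.45
time: 6.75
eef_pos: [0.4655, -0.1572, 0.1903]
tcp_rot: [-1.571, -0.0, 2.974]
force: [-0.1, 0.8, -0.6]
opening: 0.59
time: 7.15
eef_pos: [0.4682, -0.158, 0.3055]
tcp_rot: [-1.57, 0.009, 2.974]
force: [0.6, -0.3, 0.6]
opening: 0.793
x' 0.4882 y' -0.0765 z 0.3055 [-1.57   0.009  2.974] [ 0.6 -0.3  0.6] 6.99 7.15
[ 0.4682 -0.158   0.3055] [-1.57   0.009  2.974] 7.15
[[-0.986  0.009 -0.167  0.468]
 [ 0.167 -0.002 -0.986 -0.158]
 [-0.009 -1.     0.001  0.306]
 [ 0.     0.     0.     1.   ]]
[[-0.001  0.956  0.293 -0.075]
 [ 0.001 -0.293  0.956 -0.146]
 [ 1.     0.001 -0.001  0.   ]
 [ 0.     0.     0.     1.   ]]
```

View pics/w2.png

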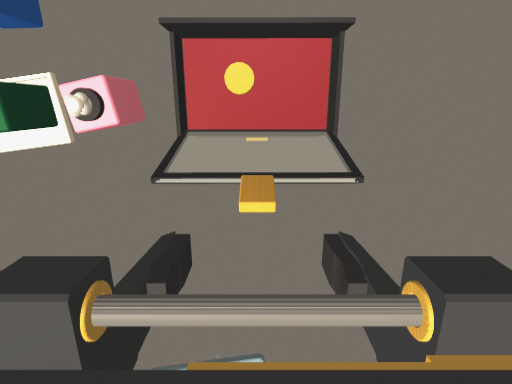

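```bash
python3 - <<'E'
from an import *
a=.17; X=np.array([np.cos(a),-np.sin(a)]); Y=np.array([np.sin(a),np.cos(a)])
m=cv2.inRange(hsv,(18,100,90),(35,255,255))>0; m[:50]=0;m[105:]=0;m[:,:210]=0;m[:,270:]=0
p=C[m]; t=p[np.abs(p[:,2]-.062)<.006]; print(m.sum(),len(t),p.mean(0),np.median(p[:,2]))
c,r=cv2.minEnclosingCircle(t[:,:2].astype(np.float32)); print("cap",c,r,np.array(c)@X,np.array(c)@Y)
ys,xs=np.nonzero(m); q=ray(xs.mean(),ys.mean(),.062); print(q,q[:2]@X,q[:2]@Y)
E
```

```text
760 750 [ 0.57428977 -0.15458116  0.06283459] 0.06199809005095973
cap (0.5743005275726318, -0.15421003103256226) 0.01840997487306595 0.5921114669034934 -0.054825545165191024
[ 0.57441314 -0.15453616  0.062     ] 0.5922776334995372 -0.055127921053574586
```

```bash
python3 -m crank '[-3.5,0,-0.7,0,0,0, -3.5,0,-0.7,0,0,0, -3.4,0,-0.7,0,0,0, 0,0,0,0,0,0,0,0,0,0,0,0]' 5.6; python3 rel.py; python3 -m crank '[0,4,0,0,0,0, 0,4,0,0,0,0, 0,4,0,0,0,0, 0,4,0,0,0,0, 0,0,0,0,0,0]';python3 -m crank '[0,2.5,0,0,0,0, 0,1.5,0,0,0,0, 0,0,0,0,0,0,0,0,0,0,0,0]'; python3 rel.py
```

```text
time: 7.7
eef_pos: [0.5704, -0.1537, 0.2984]
tcp_rot: [-1.571, -0.004, 2.974]
force: [-0.1, -0.5, -0.7]
opening: 0.637
x' 0.5882 y' -0.0550 z 0.2984 [-1.571 -0.004  2.974] [-0.1 -0.5 -0.7] 5.61 7.7
time: 8.2
eef_pos: [0.5655, -0.1535, 0.1353]
tcp_rot: [-1.571, -0.012, 2.973]
force: [-0.8, -1.0, 0.3]
opening: 0.636
time: 8.6
eef_pos: [0.5714, -0.1543, 0.1015]
tcp_rot: [-1.571, 0.001, 2.973]
force: [0.5, -0.0, 1.4]
opening: 0.636
x' 0.5893 y' -0.0554 z 0.1015 [-1.571e+00  1.000e-03  2.973e+00] [ 0.5 -0.   1.4] 5.6 8.6
```

```bash
python3 -m crank '[-0.25,1.5,-0.03,0,0,0, 0,2,0,0,0,0, 0,1.5,0,0,0,0, 0,0.5,0,0,0,0,0,0,0,0,0,0]'; python3 rel.py
```

```text
time: 9.1
eef_pos: [0.5732, -0.1541, 0.0446]
tcp_rot: [-1.571, -0.001, 2.974]
force: [-0.1, -0.8, -0.4]
opening: 0.634
x' 0.5910 y' -0.0549 z 0.0446 [-1.571e+00 -1.000e-03  2.974e+00] [-0.1 -0.8 -0.4] 5.59 9.1
```

```bash
python3 -m crank '[-0.1,0.7,0,0,0,0, 0,0.2,0,0,0,0,0,0,0,0,0,0]'; python3 rel.py;  python3 -m crank '[0,0,0,0,0,0,0,0,0,0,0,0,0,0,0,0,0,0,0,0,0,0,0,0]' 2.5; python3 rel.py
```

```text
time: 9.4
eef_pos: [0.5747, -0.1544, 0.0364]
tcp_rot: [-1.571, 0.0, 2.973]
force: [0.9, 0.2, -0.2]
opening: 0.638
x' 0.5925 y' -0.0549 z 0.0364 [-1.571  0.     2.973] [ 0.9  0.2 -0.2] 5.62 9.4
time: 9.8
eef_pos: [0.5748, -0.1545, 0.0367]
tcp_rot: [-1.571, 0.0, 2.973]
force: [-0.1, -0.3, 1.9]
opening: 0.42
x' 0.5926 y' -0.0550 z 0.0367 [-1.571  0.     2.973] [-0.1 -0.3  1.9] 3.7 9.8
```

```bash
python3 -m crank '[0,-2,0,0,0,0, 0,-3.5,0,0,0,0, 0,-4,0,0,0,0, 0,-4,0,0,0,0,0,-4,0,0,0,0]'; python3 -m crank '[0,-4,0,0,0,0, 0,-4,0,0,0,0, 0,-2,0,0,0,0, 0,0,0,0,0,0]'; python3 rel.py; python3 -m crank '[4,0,-0.3,0,0,0,4,0,-0.3,0,0,0,4,0,-0.3,0,0,0,4.2,0,-0.3,0,0,0,0,0,0,0,0,0]'; python3 -m crank '[0,0,0,0,0,0]'; python3 rel.py
```

```text
time: 10.3
eef_pos: [0.5743, -0.1543, 0.213]
tcp_rot: [-1.571, -0.0, 2.973]
force: [0.3, -1.2, -0.1]
opening: 0.413
time: 10.7
eef_pos: [0.5763, -0.1547, 0.3149]
tcp_rot: [-1.571, 0.006, 2.973]
force: [-0.9, 0.5, -1.0]
opening: 0.42
x' 0.5941 y' -0.0550 z 0.3149 [-1.571  0.006  2.973] [-0.9  0.5 -1. ] 3.7 10.7
time: 11.2
eef_pos: [0.4112, -0.1145, 0.3094]
tcp_rot: [-1.57, -0.006, 2.973]
force: [0.6, 0.3, -0.6]
opening: 0.419
time: 11.3
eef_pos: [0.4162, -0.1154, 0.3107]
tcp_rot: [-1.571, -0.001, 2.973]
force: [0.8, 0.5, -0.7]
opening: 0.418
x' 0.4297 y' -0.0433 z 0.3107 [-1.571e+00 -1.000e-03  2.973e+00] [ 0.8  0.5 -0.7] 3.68 11.3
```

```bash
python3 -m crank '[0,4,0,0,0,0,0,4,0,0,0,0,0,3,0,0,0,0,0,0,0,0,0,0,0,0,0,0,0,0]'; python3 rel.py; python3 -m crank '[-1.6,0,0,0,0,0,-1.6,0,0,0,0,0,-1.6,0,0,0,0,0,-1.6,0,0,0,0,0,-1.6,0,0,0,0,0]'; python3 rel.py; python3 -m crank '[-1.6,0,0,0,0,0,-1.6,0,0,0,0,0,-1.6,0,0,0,0,0,0,0,0,0,0,0,0,0,0,0,0,0]'; python3 rel.py; python3 look.py w3.png
```

```text
time: 11.8
eef_pos: [0.4178, -0.1155, 0.2015]
tcp_rot: [-1.571, -0.001, 2.974]
force: [0.5, -0.3, -0.8]
opening: 0.418
x' 0.4313 y' -0.0432 z 0.2015 [-1.571e+00 -1.000e-03  2.974e+00] [ 0.5 -0.3 -0.8] 3.68 11.8
time: 12.3
eef_pos: [0.4982, -0.1293, 0.2036]
tcp_rot: [-1.571, 0.004, 2.973]
force: [-0.5, 0.0, 0.1]
opening: 0.42
x' 0.5129 y' -0.0432 z 0.2036 [-1.571  0.004  2.973] [-0.5  0.   0.1] 3.7 12.3
time: 12.8
eef_pos: [0.5437, -0.137, 0.2025]
tcp_rot: [-1.571, 0.002, 2.973]
force: [-0.3, 0.2, -1.1]
opening: 0.421
x' 0.5590 y' -0.0430 z 0.2025 [-1.571e+00  2.000e-03  2.973e+00] [-0.3  0.2 -1.1] 3.71 12.8
[ 0.5437 -0.137   0.2025] [-1.571e+00  2.000e-03  2.973e+00] 12.8
[[-0.986  0.002 -0.167  0.544]
 [ 0.167 -0.    -0.986 -0.137]
 [-0.002 -1.     0.     0.203]
 [ 0.     0.     0.     1.   ]]
[[-0.001  0.956  0.293 -0.075]
 [ 0.001 -0.293  0.956 -0.146]
 [ 1.     0.001 -0.001  0.   ]
 [ 0.     0.     0.     1.   ]]
```

View pics/w3.png

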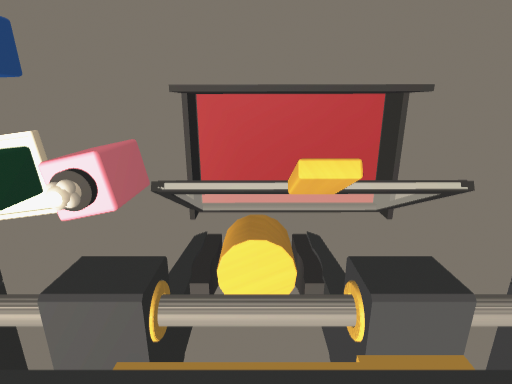

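```bash
python3 -m crank '[-1.6,0,0,0,0,0,-1.6,0,0,0,0,0,-1.6,0,0,0,0,0,0,0,0,0,0,0,0,0,0,0,0,0]'; python3 -m crank '[0,-3,0,0,0,0,0,-3,0,0,0,0,0,-3,0,0,0,0,0,0,0,0,0,0,0,0,0,0,0,0]';  python3 rel.py; python3 - <<'E'
from h import *
a=.17; X=np.array([np.cos(a),-np.sin(a)]); Y=np.array([np.sin(a),np.cos(a)])
for i in range(2):
    f=manip.grab_frame("side"); C=cloud(f); h=cv2.cvtColor(f["pixels"],cv2.COLOR_RGB2HSV)
    m=(cv2.inRange(h,(15,100,90),(32,255,255))>0)&(C[...,1]<-.1)&(C[...,1]>-.3)&(C[...,0]>.45)&(C[...,0]<.75)
    p=C[m]; print(m.sum(),np.median(p,0).round(3),p.min(0).round(3),p.max(0).round(3))
cv2.imwrite("pics/s2.png",cv2.resize(f["pixels"][60:240,200:420],(733,600))[:,:,::-1])
E
```

```text
time: 13.35
eef_pos: [0.5896, -0.1448, 0.2015]
tcp_rot: [-1.571, -0.001, 2.973]
force: [-0.1, -0.4, -0.2]
opening: 0.421
time: 13.85
eef_pos: [0.5897, -0.1449, 0.2919]
tcp_rot: [-1.571, 0.001, 2.973]
force: [-0.8, -0.1, -1.3]
opening: 0.416
x' 0.6057 y' -0.0430 z 0.2919 [-1.571e+00  1.000e-03  2.973e+00] [-0.8 -0.1 -1.3] 3.67 13.85
299 [ 0.584 -0.167  0.135] [ 0.489 -0.203 -0.002] [ 0.666 -0.116  0.378]
296 [ 0.583 -0.167  0.134] [ 0.49  -0.206 -0.002] [ 0.666 -0.113  0.375]
```

View pics/s2.png

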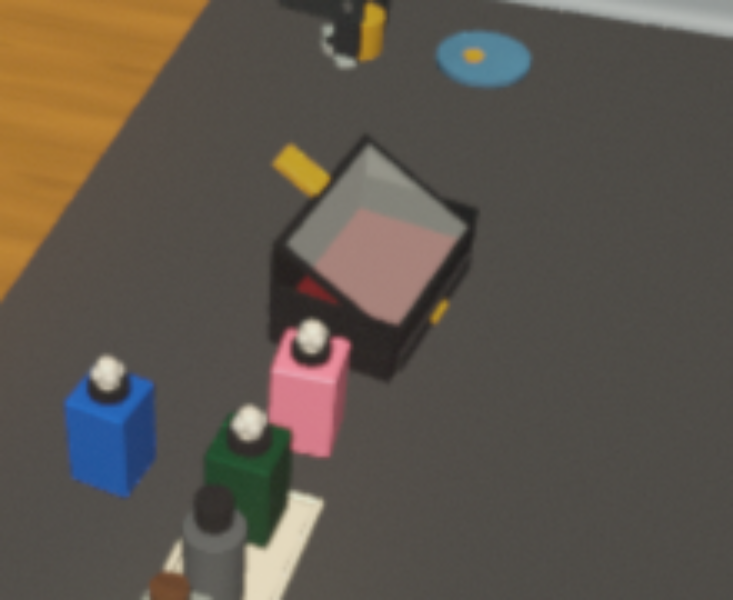

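```bash
python3 -m crank '[0.7,0,-4,0,0,0,0.7,0,-4,0,0,0,0.7,0,-4,0,0,0,0.7,0,-4,0,0,0]';python3 -m crank '[0.7,0,-4,0,0,0,0.7,0,-4,0,0,0,0.8,0,-4.1,0,0,0,0,0,0,0,0,0,0,0,0,0,0,0]'; python3 -m crank '[0,0,0,0,0,0,0,0,0,0,0,0]'; python3 rel.py; python3 look.py w4.png
```

```text
time: 14.35
eef_pos: [0.5884, 0.0189, 0.2899]
tcp_rot: [-1.57, -0.003, 2.973]
force: [0.8, -0.3, -0.1]
opening: 0.419
time: 14.85
eef_pos: [0.5871, 0.1413, 0.29]
tcp_rot: [-1.57, -0.002, 2.976]
force: [-0.1, -0.8, -0.5]
opening: 0.412
time: 15.05
eef_pos: [0.5882, 0.1385, 0.2909]
tcp_rot: [-1.57, -0.001, 2.971]
force: [-0.9, -0.7, -1.0]
opening: 0.414
x' 0.5563 y' 0.2361 z 0.2909 [-1.570e+00 -1.000e-03  2.971e+00] [-0.9 -0.7 -1. ] 3.65 15.05
[0.5882 0.1385 0.2909] [-1.570e+00 -1.000e-03  2.971e+00] 15.05
[[-0.985 -0.001 -0.17   0.588]
 [ 0.17  -0.001 -0.985  0.139]
 [ 0.001 -1.     0.001  0.291]
 [ 0.     0.     0.     1.   ]]
[[-0.001  0.956  0.293 -0.075]
 [ 0.001 -0.293  0.956 -0.146]
 [ 1.     0.001 -0.001  0.   ]
 [ 0.     0.     0.     1.   ]]
```

View pics/w4.png

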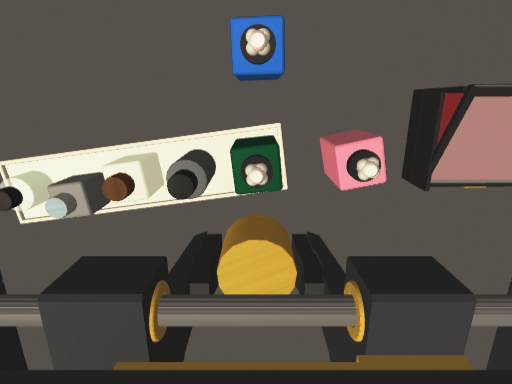

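```bash
python3 - <<'E'
from an import *
v,u=np.mgrid[0:384,0:512]
roi=(v>150)&(v<190)&(u>236)&(u<278)
blk=roi&(hsv[...,2]<45)&(hsv[...,1]<90); wh=roi&(hsv[...,2]>95)&(hsv[...,1]<110)
print("white",wh.sum(),u[wh].mean(),v[wh].mean(), C[wh].mean(0).round(4),C[wh][:,2].max())
t=C[wh]; t=t[t[:,2]>.124]; print("studtop",len(t),np.median(t,0).round(4),t.min(0),t.max(0))
b=blk|wh; (c,r)=cv2.minEnclosingCircle(np.c_[u[b],v[b]].astype(np.float32)); print("collar",c,r)
p=C[blk&(np.abs(C[...,2]-.108)<.005)]; print("collar pts",len(p)); 
if len(p)>5: print(cv2.minEnclosingCircle(p[:,:2].astype(np.float32)),np.median(p[:,2]))
g=roi&0
gm=(v>125)&(v<205)&(u>222)&(u<290)&(cv2.inRange(hsv,(55,100,15),(95,255,255))>0)
p=C[gm&(np.abs(C[...,2]-.098)<.006)]; print("body top",len(p),cv2.minAreaRect(p[:,:2].astype(np.float32)))
# cap in tool frame
Y=(v>205)&(v<305)&(u>215)&(u<300)&(cv2.inRange(hsv,(10,120,60),(35,255,255))>0)
q=(C[Y]-T[:3,3])@T[:3,:3]; q=q[np.abs(q[:,2])<.03]
print("cap tool: min",np.percentile(q,1,0).round(4),"max",np.percentile(q,99,0).round(4),len(q))
top=q[q[:,1]<np.percentile(q[:,1],3)+.002]; print("topface",len(top),top.mean(0),cv2.minEnclosingCircle(top[:,[0,2]].astype(np.float32)))
s=q[(q[:,1]>-.018)&(q[:,1]<.002)]
from scipy.optimize import least_squares
f=least_squares(lambda c:np.hypot(s[:,0]-c[0],s[:,2]-c[1])-.0185,[0,0],loss="soft_l1",f_scale=.001); print("axis x,z",f.x,np.std(f.fun))
for lo in(-.02,-.01,-.002):
  ss=s[np.abs(s[:,1]-lo)<.005]
  if len(ss)>10: print(lo,least_squares(lambda c:np.hypot(ss[:,0]-c[0],ss[:,2]-c[1])-.0185,[0,0]).x.round(4),len(ss))
E
```

```text
white 439 256.0751708428246 174.03416856492026 [0.59   0.1386 0.1257] 0.43678955558800703
studtop 289 [0.5897 0.1385 0.1272] [0.57909694 0.12561934 0.12410662] [0.66266476 0.14859071 0.43678956]
collar (256.30950927734375, 170.5) 15.852479934692383
collar pts 42
((0.5956476926803589, 0.13716065883636475), 0.016118748113512993) 0.10724394263490637
body top 1401 ((0.5889090895652771, 0.138864204287529), (0.054414525628089905, 0.055658161640167236), 86.29430389404297)
cap tool: min [-0.0263 -0.0764 -0.0171] max [0.0092 0.0038 0.0171] 5355
topface 3557 [-0.00422048 -0.02711157  0.00015946] ((-0.0316888727247715, 0.0004861179331783205), 0.043894726783037186)
axis x,z [0.00057798 0.00015077] 0.00024370722024606524
-0.02 [0.0006 0.0002] 185
-0.01 [0.0006 0.0002] 515
-0.002 [0.0006 0.0001] 399
```

```bash
python3 -m crank '[-0.15,3,0,0,0,0,0,3.5,0,0,0,0,0,3.5,0,0,0,0,0,3,0,0,0,0,0,0,0,0,0,0]'; python3 -m crank '[0,0.8,0,0,0,0,0,0,0,0,0,0,0,0,0,0,0,0]'; python3 rel.py; python3 - <<'E'
from h import *
o,T=pose(); d=np.r_[.5891,.1386]-(T@[.0006,0,.00015,1])[:2]; print("tool x,z cm",(T[:2,[0,2]].T@d*100).round(2),o["eef_pos"])
E
```

```text
time: 15.6
eef_pos: [0.5868, 0.1383, 0.1574]
tcp_rot: [-1.567, -0.007, 2.972]
force: [0.0, 0.6, 0.1]
opening: 0.418
time: 15.9
eef_pos: [0.5906, 0.1404, 0.1548]
tcp_rot: [-1.572, 0.002, 2.973]
force: [0.9, 0.6, -0.1]
opening: 0.414
x' 0.5584 y' 0.2383 z 0.1548 [-1.572e+00  2.000e-03  2.973e+00] [ 0.9  0.6 -0.1] 3.64 15.9
tool x,z cm [0.06 0.19] [0.59061523 0.14037442 0.15484488]
```

```bash
python3 -m crank '[0.06,0.5,0.15,0,0,0,0,0.4,0,0,0,0,0,0,0,0,0,0,0,0,0,0,0,0]'; python3 look.py w5.png; python3 - <<'E'
from an import *
o,_=pose(); d=np.r_[.5891,.1386]-(T@[.0006,0,.00015,1])[:2]; print("tool x,z cm",(T[:2,[0,2]].T@d*100).round(2))
E
```

```text
time: 16.3
eef_pos: [0.5888, 0.1389, 0.1444]
tcp_rot: [-1.571, -0.0, 2.973]
force: [0.2, -0.4, -1.5]
opening: 0.415
[0.5888 0.1389 0.1444] [-1.571 -0.     2.973] 16.3
[[-0.986 -0.    -0.167  0.589]
 [ 0.167 -0.    -0.986  0.139]
 [ 0.    -1.     0.     0.144]
 [ 0.     0.     0.     1.   ]]
[[-0.001  0.956  0.293 -0.075]
 [ 0.001 -0.293  0.956 -0.146]
 [ 1.     0.001 -0.001  0.   ]
 [ 0.     0.     0.     1.   ]]
tool x,z cm [-0.1   0.01]
```

View pics/w5.png

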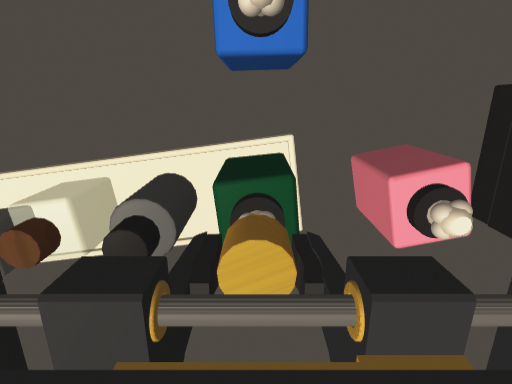

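```bash
python3 -m crank '[-0.1,0.3,0,0,0,0,0,0.3,0,0,0,0,0,0,0,0,0,0]'; python3 -m crank '[0,0.3,0,0,0,0,0,0.3,0,0,0,0,0,0,0,0,0,0]'; python3 -m crank '[0,0.3,0,0,0,0,0,0,0,0,0,0]'; python3 rel.py
```

```text
time: 16.65
eef_pos: [0.5894, 0.1386, 0.1378]
tcp_rot: [-1.57, -0.001, 2.973]
force: [-0.2, 0.2, 0.5]
opening: 0.42
time: 16.95
eef_pos: [0.5895, 0.1386, 0.1319]
tcp_rot: [-1.57, -0.001, 2.973]
force: [0.0, 0.0, 0.5]
opening: 0.418
time: 17.15
eef_pos: [0.5896, 0.1386, 0.129]
tcp_rot: [-1.571, -0.001, 2.973]
force: [0.4, -0.5, -0.4]
opening: 0.418
x' 0.5576 y' 0.2364 z 0.1290 [-1.571e+00 -1.000e-03  2.973e+00] [ 0.4 -0.5 -0.4] 3.69 17.15
```

```bash
for i in 1; do python3 -m crank '[0,0.25,0,0,0,0,0,0,0,0,0,0]'; done; python3 -m crank '[0,0.15,0,0,0,0,0,0,0,0,0,0]';  python3 -m crank '[0,0.15,0,0,0,0,0,0,0,0,0,0]'; python3 -m crank '[0,0.15,0,0,0,0,0,0,0,0,0,0]'
```

```text
time: 17.35
eef_pos: [0.5896, 0.1386, 0.1271]
tcp_rot: [-1.57, -0.0, 2.973]
force: [-1.8, -1.5, 4.3]
opening: 0.419
time: 17.55
eef_pos: [0.59, 0.1387, 0.1262]
tcp_rot: [-1.571, 0.0, 2.973]
force: [-3.4, -2.1, 10.3]
opening: 0.415
time: 17.75
eef_pos: [0.5902, 0.1387, 0.125]
tcp_rot: [-1.571, 0.001, 2.973]
force: [-2.1, -1.2, 9.3]
opening: 0.42
time: 17.95
eef_pos: [0.59, 0.1386, 0.1231]
tcp_rot: [-1.571, 0.001, 2.973]
force: [-1.9, -1.0, 5.1]
opening: 0.417
```

```bash
for i in 1; do python3 -m crank '[0,0.2,0,0,0,0,0,0,0,0,0,0]'; done; python3 -m crank '[0,0.2,0,0,0,0,0,0,0,0,0,0]';  python3 -m crank '[0,0.2,0,0,0,0,0,0,0,0,0,0]'; python3 -m crank '[0,0.15,0,0,0,0,0,0,0,0,0,0]'
```

```text
time: 18.15
eef_pos: [0.5892, 0.1385, 0.1196]
tcp_rot: [-1.57, -0.001, 2.973]
force: [-0.5, -0.2, -4.5]
opening: 0.416
time: 18.35
eef_pos: [0.5892, 0.1386, 0.1175]
tcp_rot: [-1.57, -0.001, 2.974]
force: [0.4, -0.3, -3.8]
opening: 0.419
time: 18.55
eef_pos: [0.5896, 0.1387, 0.116]
tcp_rot: [-1.571, -0.001, 2.974]
force: [-0.8, -0.4, -4.7]
opening: 0.414
time: 18.75
eef_pos: [0.5903, 0.1389, 0.1152]
tcp_rot: [-1.571, 0.001, 2.973]
force: [0.1, -0.2, -0.9]
opening: 0.412
```

```bash
python3 -m crank '[0,0.15,0,0,0,0,0,0,0,0,0,0]'; python3 -m crank '[0,0.15,0,0,0,0,0,0,0,0,0,0]'; python3 -m crank '[0,0.1,0,0,0,0,0,0,0,0,0,0]'
```

```text
time: 18.95
eef_pos: [0.5905, 0.139, 0.1147]
tcp_rot: [-1.571, 0.001, 2.973]
force: [-1.7, -0.3, 5.5]
opening: 0.42
time: 19.15
eef_pos: [0.5912, 0.139, 0.1146]
tcp_rot: [-1.572, 0.003, 2.973]
force: [-4.8, -1.6, 17.1]
opening: 0.417
time: 19.35
eef_pos: [0.5917, 0.139, 0.1146]
tcp_rot: [-1.572, 0.004, 2.973]
force: [-5.8, -3.0, 23.0]
opening: 0.415
```

```bash
python3 -m crank '[0.08,-0.14,0,0,0,0,0,0,0,0,0,0,0,0,0,0,0,0,0,0,0,0,0,0,0,0,0,0,0,0]'; python3 rel.py; python3 look.py w6.png; python3 - <<'E'
from h import *
a=.17; X=np.array([np.cos(a),-np.sin(a)]); Y=np.array([np.sin(a),np.cos(a)])
f=manip.grab_frame("side"); C=cloud(f); im=f["pixels"]; h=cv2.cvtColor(im,cv2.COLOR_RGB2HSV)
m=(cv2.inRange(h,(15,100,90),(32,255,255))>0)&(C[...,1]<-.1)&(C[...,1]>-.3)&(C[...,0]>.6)&(C[...,0]<.75)
p=C[m]; print("tab",m.sum(),np.median(p[:,:2]@X).round(4),np.median(p[:,2]).round(4),"expect slope z",(.047+(np.median(p[:,:2]@X)-.523)*np.tan(.505)).round(4))
w=cv2.imread("pics/w6.png"); cv2.imwrite("pics/end.png",np.hstack([cv2.resize(im[60:340,190:420],(330,402))[:,:,::-1],cv2.resize(w,(470,402))]))
E
```

```text
time: 19.85
eef_pos: [0.5906, 0.139, 0.1146]
tcp_rot: [-1.572, 0.003, 2.973]
force: [-1.8, -1.8, 11.6]
opening: 0.417
x' 0.5585 y' 0.2369 z 0.1146 [-1.572  0.003  2.973] [-1.8 -1.8 11.6] 3.67 19.85
[0.5906 0.139  0.1146] [-1.572  0.003  2.973] 19.85
[[-0.986  0.003 -0.168  0.591]
 [ 0.168  0.    -0.986  0.139]
 [-0.003 -1.    -0.001  0.115]
 [ 0.     0.     0.     1.   ]]
[[-0.001  0.956  0.293 -0.075]
 [ 0.001 -0.293  0.956 -0.146]
 [ 1.     0.001 -0.001  0.   ]
 [ 0.     0.     0.     1.   ]]
tab 33 0.6466 0.1177 expect slope z 0.1153
```

View pics/end.png

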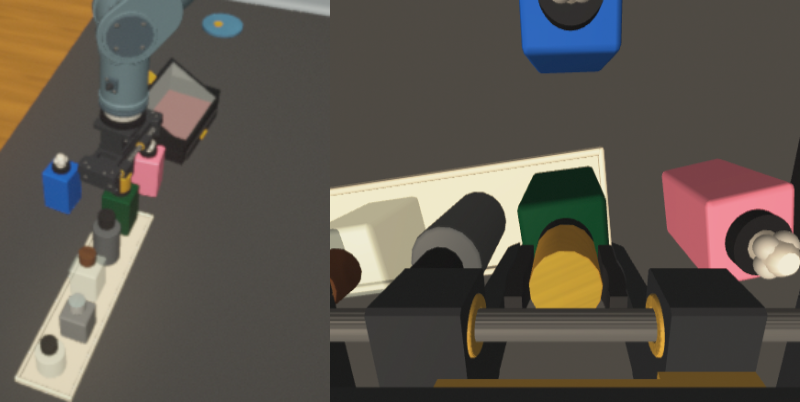

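```bash
python3 -m crank '[0,0,0,0,0,0,0,0,0,0,0,0,0,0,0,0,0,0]'; python3 -c "
from bench import manip
print(manip.finish_job())"
```

```text
time: 20.25
eef_pos: [0.5905, 0.139, 0.1146]
tcp_rot: [-1.572, 0.003, 2.973]
force: [-2.8, -1.1, 11.2]
opening: 0.419
the job is handed in; nothing more can be done
None
```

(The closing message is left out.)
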